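# Turn the slide holder over on its sloping stand

## Robot

A 6-joint arm with a two-finger parallel gripper is mounted at the origin on the work surface. World frame = base frame: x ahead of the robot, y to its left, z up, the work surface at z = 0. Lengths are in m, angles in rad, forces in N, time in s.
With the tool pointing down it reaches from about 0.325 to 0.925 m from the base axis. Payload 3.1 kg.
Tool frame: the origin (TCP) lies at the very end of the fingers, on their centre line; the grasp point (between the pads) lies 19 mm behind it; z points along the fingers, y is the direction in which the jaws open and shut (so a half turn about z gives the same grasp; the last joint's range is limited). The gripper opens to 85 mm and grips with 20 to 120 N. Pads are 22 mm wide; open, the fingers measure 114 mm over their backs; the gripper's body (76 mm by 85 mm) begins 54 mm behind the grasp point. The pads swing forward as they close: fully open they stand 13 mm farther back than shut.
Start: joints at [1.203, 0.217, 1.613, -0, 1.311, -0.112], TCP at [0.158, 0.605, 0.231] pointing down, gripper open.
Joint ranges: [-2.75, 2.75], [-0.78, 2.1], [0.31, 2.55], [-1.13, 4.27], [0.13, 2.63], [-2.58, 2.58]. Speed limits (rad/s): [2.79, 2.79, 3.14, 3.14, 3.14, 3.14].

## Interface

Orientations are given as a rotation vector (axis times angle).
In Python, from rig import * gives the robot as it stands. The module is installed in compiled form; this text tells all that it offers.
- The arm moves only by the tool apply_moves, never from a script. Its arguments are lists of equal length, an entry for each row: "dr": the turn, a rotation vector about the tool's x, y, z in rad, a list of three; "offset": the shift along the tool's x, y, z in m, a list of three; "fingers": the finger opening in m, from 0 to 0.0854. A call has 1 to 5 rows; each row is the pose to reach, as a shift and turn from the pose commanded when the call began, along the tool's axes at that moment; what a row does not reach only later rows make up. A row lasts 1/12 s, in which the tool goes at most 41.7 mm and 7.16 degrees, less where a joint would pass 70% of its speed; a pose out of reach is approached as far as the arm can. A call with a gripper value outside its range is refused whole. The fingers move at their own pace and stop on an object; the grip force is fixed at half the most. Time passes only in rows, so rows that repeat a pose let the fingers close. It gives the time, the measured TCP pose, the force and the opening at its end, in the units of the state.
- observe(): the state, without advancing time (a new reading comes with each control period).
- read_camera(name): name is "side" or "top" or "wrist"; returns (picture, depth): 480x640x3 uint8, red, green, blue; 480x640 float32, m along the optical axis (not along the pixel's ray), 0 where there is no reading.
- camera_info(name): a dict with "vertical_fov" (degrees; the focal length in pixels is half the picture's height over the tangent of half this angle, whatever the lens; pixels are square), "cx", "cy" (the principal point, pixels), "eye" and "rotation" of the camera in the world. Camera axes: x right, y up, looking along -z (the intrinsics and any distortion apply to the point x, -y, -z); pixel columns grow to the right and rows downward; lengths in m; the calibration is good to about 2 mm. The wrist camera is an equidistant fisheye: a pixel r from the principal point sees the ray r / f radians off the axis. A picture is of the moment at which its call begins: read the wrist's pose just before it. camera_info takes no time and is no camera call; for the wrist camera it gives the pose at the moment of the call.
- job_done(): hands the job in, once; it reports no verdict.
The state is a dict: "time": time; "joint_pos": joint angles; "joint_velocities": joint speeds; "effort": joint torques, N m; "tool_pos": TCP position; "eef_rot": TCP orientation; "force": force on the tool from outside, world axes, zero at the start; "ft_torque": the same for the moment, N m; "width": finger opening in m.
Only numpy, scipy, OpenCV 4.12 (cv2) and the standard library are available. Lean on these libraries where they do the work, as an engineer would, in place of code of your own. Each camera call takes 0.05 s, during which the arm holds its last target.

## Task

Take the slide holder (the taller plate, with the long glass slide) out of its bay of the sloping two-bay stand, turn it over and put it back in the same bay, so that its underside with the round port and four screws faces outwards. It must stand on the ledge and lean flat against the back rest, with nothing holding it. Set it down gently, do not let it fall onto the bench, and leave the dish insert beside it and the other things on the bench where they are.

Things in the scene. Friction and masses are not known exactly. Their poses are not given: they have to be found in the camera images.
- holder_mid (a point): centre of the loose slide holder, an aluminium plate 100 wide, 90 high, 8 mm thick, 190 g. x: its normal, out of the slide face (flush 76 x 26 mm glass slide); -x: out of the underside (flush round port 34 mm across, four screws); z: up the plate to its upper edge (45 mm away; top 28 mm bare); y: along its width. At the start it leans 25 degrees from vertical in either bay, slide face out and up.
- stand: fixed two-bay sloping stand, 312 mm wide. Origin: centre of its underside. z up, y along its width, x to its open front, away from the robot. Back rest leans 25 degrees, top towards -x, and is 54 mm high along the slope (the holder's upper 36 mm stands free, front and back). Ledge square to it, 18 mm deep, then a lip 8 mm high. They meet in a line along y at x = 0, z = 90 mm.
- stand_left (a point): middle of the bay on the stand's +y side, on the inner corner of ledge and back rest; axes as the stand's. Each bay is 147 mm wide, between black dividers 6 mm thick and 26 mm high along the slope.
- stand_right (a point): middle of the bay on the stand's -y side, on the inner corner of ledge and back rest; axes as the stand's. Bay as the left one.
- dish_mid (a point): centre of the dish insert, a loose aluminium plate 100 mm wide, 74 mm high, 8 mm thick with two round glass windows 36 mm across side by side; leans in the other bay; axes as the holder's. To be left alone.
- slide_case: flat blue plastic case 150 x 200 x 32 mm lying on the bench, origin under its centre. To be left alone.
- joystick: black joystick box 150 x 110 x 35 mm, its stick 110 mm high, origin under its centre. To be left alone.
- oil_bottle: small bottle 32 mm across, 70 mm high, standing on the robot's side of the stand, origin under its centre. To be left alone.
Things that resemble listed ones, but are neither listed nor needed, are in the scene too. What is shaped like the part that bears holder_mid but blue, green or yellow is not meant.

How it is judged:
By the outcome, as a careful person would: the job done as asked, in the order asked, and still so for the second after the job is handed in, with the robot touching nothing.
It also fails if it takes over 38 s, if anything falls off the work surface, if the arm or the gripper's body presses on something with over 40 N, if the wrist force passes 120 N, or if a joint passes its speed limit or range.

## Working session

There is one attempt and no reset: what is moved stays moved. The work goes in short steps, Python scripts to look and compute and a tool call to move; the robot and the scene stay as the last step left them, time stands still between calls to the robot, and variables do not carry over. Pictures are saved under pics/ and viewed, and the job is handed in when it is done.

Besides the shell and the picture viewer there is one more tool, called after "Emit:" by a JSON object that holds its "name" and its "arguments". apply_moves: Moves the arm, as the interface text tells. Its arguments: {"type":"object","properties":{"dr":{"type":"array"},"offset":{"type":"array"},"fingers":{"type":"array"}},"required":["dr","offset","fingers"]}

```bash
mkdir -p pics
python3 - <<'E'
from rig import *
import cv2,numpy as np
print(observe())
for n in ["side","top","wrist"]:
    ci=camera_info(n); print(n,ci)
    p,d=read_camera(n); np.savez(f"pics/{n}0.npz",p=p,d=d,**{k:np.array(v) for k,v in ci.items() if k in("eye","rotation")})
    cv2.imwrite(f"pics/{n}0.png",p[:,:,::-1])
E
```

```text
{'time': 0.0, 'joint_pos': array([ 1.20279418e+00,  2.17757847e-01,  1.61494900e+00,  7.05651421e-06,
        1.31129729e+00, -1.12182337e-01]), 'joint_velocities': array([-0.00068978,  0.00162451, -0.00165148, -0.00039177, -0.00120418,
        0.00047398]), 'effort': array([-1.03214352e-03, -3.96828675e+01, -3.03858984e+01, -2.38781049e-04,
        9.58209304e-03, -6.73844639e-06]), 'tool_pos': array([0.15781697, 0.60389614, 0.22995822]), 'eef_rot': array([-0.40067453, -3.11535015,  0.00367607]), 'force': array([ 0.04961884, -0.52087525, -0.01947085]), 'ft_torque': array([0.03154992, 0.01762096, 0.02568944]), 'width': 0.0853955775336368}
side {'vertical_fov': 51.30635700780679, 'cx': 306.78416812769257, 'cy': 235.30228680473857, 'eye': array([0.47971349, 0.94044153, 1.04475872]), 'rotation': array([ 0.09767123, -1.16997945, -2.79991409])}
top {'vertical_fov': 52.00579604353946, 'cx': 329.03249017430096, 'cy': 243.03590447441726, 'eye': array([ 0.46456359, -0.01427665,  1.44615698]), 'rotation': array([ 0.07565143, -0.08104264, -1.58819927])}
wrist {'vertical_fov': 65.70646984690485, 'cx': 319.57684205643653, 'cy': 239.82612201922458, 'eye': array([0.07895908, 0.62517253, 0.37200149]), 'rotation': array([-0.27785891, -0.21194329,  1.30259734])}
```

View pics/side0.png

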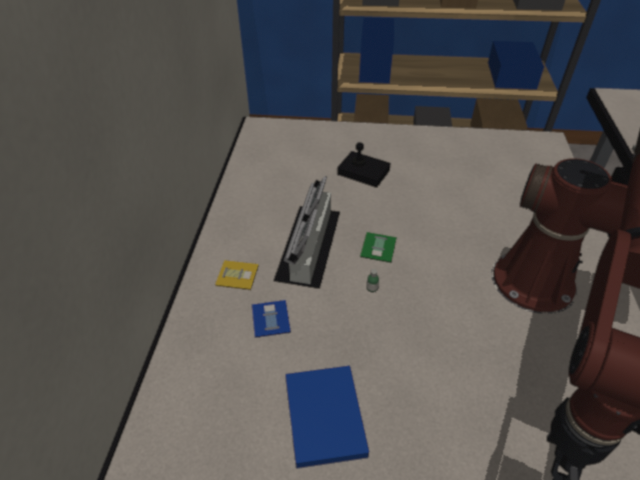

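View pics/top0.png

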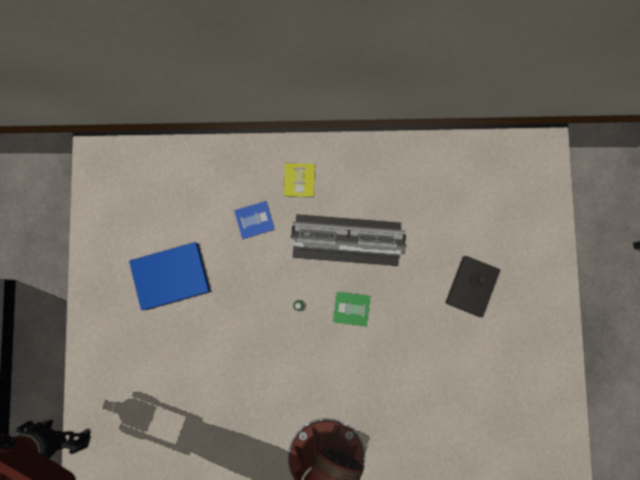

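View pics/wrist0.png

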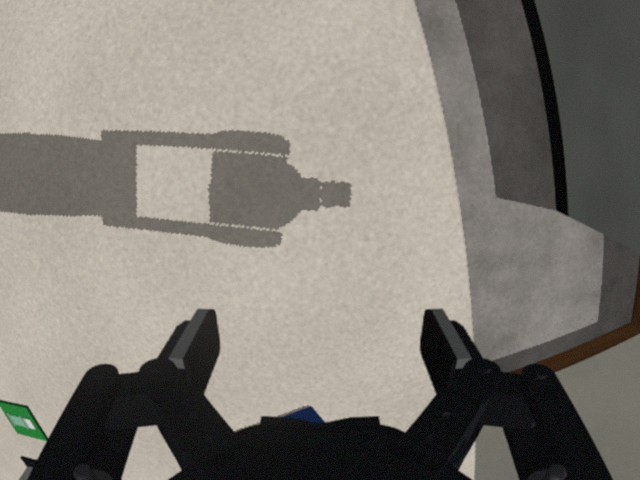

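```bash
python3 - <<'E'
import cv2,numpy as np
a=cv2.imread("pics/top0.png")[205:275,285:415]
b=cv2.imread("pics/side0.png")[170:295,265:350]
cv2.imwrite("pics/topc.png",cv2.resize(a,None,fx=6,fy=6,interpolation=cv2.INTER_CUBIC))
cv2.imwrite("pics/sidec.png",cv2.resize(b,None,fx=4.8,fy=4.8,interpolation=cv2.INTER_CUBIC))
E
cat > h.py <<'E'
import numpy as np
from scipy.spatial.transform import Rotation as R
F={"side":51.30635700780679,"top":52.00579604353946,"wrist":65.70646984690485}
C={"side":(306.78416812769257,235.30228680473857),"top":(329.03249017430096,243.03590447441726),"wrist":(319.57684205643653,239.82612201922458)}
def cloud(n,d,eye,rot):
    f=240/np.tan(np.radians(F[n]/2)); cx,cy=C[n]
    v,u=np.mgrid[:480,:640]; x=(u-cx)/f; y=(v-cy)/f
    if n=="wrist":
        r=np.hypot(x,y); s=np.where(r>1e-9,np.tan(r)/np.maximum(r,1e-9),1); x=x*s;y=y*s
    P=np.stack([x*d,-y*d,-d],-1)
    Q=P@R.from_rotvec(rot).as_matrix().T+eye
    Q[d<=0]=np.nan
    return Q
def load(f,n):
    z=np.load(f); return z["p"],cloud(n,z["d"],z["eye"],z["rotation"])
E
python3 - <<'E'
from h import *
for n in("top","side"):
    p,Q=load(f"pics/{n}0.npz",n)
    m=(Q[...,2]>0.03)&(Q[...,0]>0.35)&(Q[...,0]<0.75)&(abs(Q[...,1])<0.3)&(Q[...,2]<.25)
    P=Q[m]; print(n,len(P),np.nanmin(P,0),np.nanmax(P,0))
    for px in ([(255,219),(318,237),(380,238),(294,219),(293,262),(405,222),(400,265)] if n=="top" else [(294,250),(322,184),(278,281),(319,285),(340,210)]):
        print(px,Q[px[1],px[0]].round(4))
E
```

```text
top 3000 [ 0.41281388 -0.23041727  0.03030639] [0.66035264 0.08545352 0.17866435]
(255, 219) [0.6842 0.1972 0.0029]
(318, 237) [0.6105 0.009  0.1501]
(380, 238) [ 0.6075 -0.158   0.1253]
(294, 219) [0.6819 0.0817 0.0038]
(293, 262) [ 0.555   0.0866 -0.0024]
(405, 222) [ 0.6675 -0.2473 -0.0007]
(400, 265) [ 0.5403 -0.2288 -0.0048]
side 2684 [ 0.41594037 -0.23028871  0.03023016] [0.66373962 0.0940576  0.17728072]
(294, 250) [0.6406 0.0485 0.0998]
(322, 184) [ 0.5881 -0.1594  0.1584]
(278, 281) [0.6828 0.0831 0.01  ]
(319, 285) [0.5716 0.0812 0.0051]
(340, 210) [ 0.5383 -0.2305  0.0018]
```

View pics/topc.png

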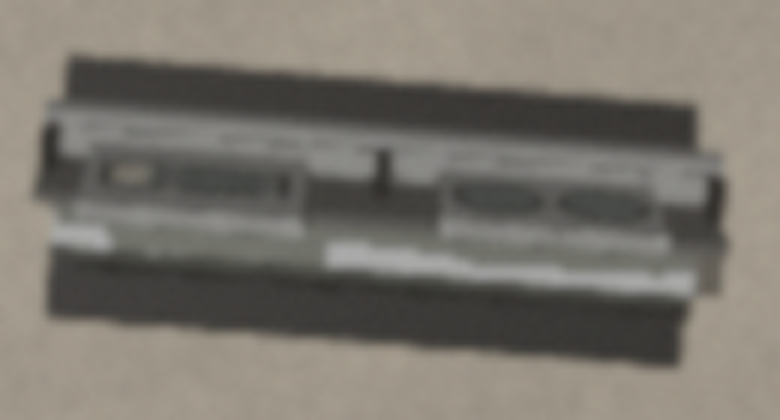

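View pics/sidec.png

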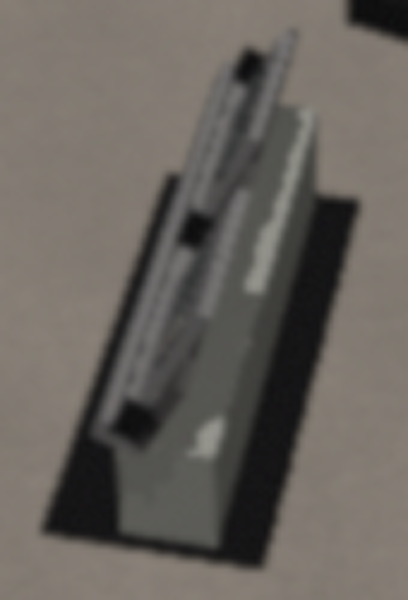

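Candidates for "slide holder" (top picture pixels): the metal plate in the left bay (318,237), the metal dish insert in the right bay (380,238), and the blue (255,219), yellow (299,180) and green (351,309) look-alikes on the bench. The crop shows one long slide with a pale label in the left bay and two round windows in the right, so I choose the left (+y) bay. Next I set up the move helper and take a close look with the wrist camera.

```bash
cat >> h.py <<'E'
import json
def log():
    from rig import observe
    o=observe()
    open("log.txt","a").write(json.dumps([o["joint_pos"].tolist(),o["tool_pos"].tolist(),o["eef_rot"].tolist()])+"\n")
    return o
def rows(p0,r0,p1,R1,n=5,maxd=.04,maxa=np.radians(6.9),N=None):
    R0=R.from_rotvec(r0); dp=R0.inv().apply(np.array(p1)-p0); dr=(R0.inv()*R1).as_rotvec()
    if N is None: N=max(np.linalg.norm(dp)/maxd,np.linalg.norm(dr)/maxa,1)
    print("rows needed",N)
    k=np.minimum(np.arange(1,n+1)/N,1)[:,None]
    print("dr",json.dumps((k*dr).round(3).tolist())); print("off",json.dumps((k*dp).round(4).tolist()))
def toolR(z,y):
    z=np.array(z,float);z/=np.linalg.norm(z);y=np.array(y,float);y-=y@z*z;y/=np.linalg.norm(y)
    return R.from_matrix(np.stack([np.cross(y,z),y,z],1))
E
python3 - <<'E'
from h import *
o=log()
# fit from top + side
A=[]
for n in("top","side"):
    p,Q=load(f"pics/{n}0.npz",n)
    # base mat corners -> yaw
    m=(Q[...,2]>0.09)&(Q[...,0]>0.5)&(Q[...,0]<0.75)&(abs(Q[...,1]+.07)<0.2)&(Q[...,2]<.25)
    P=Q[m]
    # top edge points z>0.165
    T=P[P[:,2]>0.16]; 
    c=np.polyfit(T[:,1],T[:,0],1); print(n,"holder top",T.mean(0),T.min(0),T.max(0),"slope",c,len(T))
    for z0,z1 in((.09,.1),(.1,.11),(.115,.13),(.13,.145),(.145,.16)):
        T=P[(P[:,2]>z0)&(P[:,2]<z1)]; c=np.polyfit(T[:,1],T[:,0],1); print(z0,T.min(0),T.max(0),c,len(T))
print(o["tool_pos"])
Rt=toolR([0.25,0,-1],[1,-.05,0])
rows(o["tool_pos"],o["eef_rot"],[.5,.06,.42],Rt)
E
```

```text
top holder top [ 0.59704518 -0.01023792  0.1695119 ] [ 0.57922251 -0.19294483  0.16005334] [0.6101505  0.06088047 0.17866435] slope [0.0756442  0.59781962] 213
0.09 [ 0.56859664 -0.23041727  0.0900326 ] [0.65977046 0.07841545 0.0999947 ] [0.1023103  0.63921511] 500
0.1 [ 0.60001156 -0.22905941  0.10002433] [0.65588873 0.0779954  0.10996075] [0.09203937 0.63989169] 469
0.115 [ 0.58686054 -0.22964396  0.11501952] [0.64303236 0.08223709 0.12999813] [0.09495894 0.62056513] 261
0.13 [ 0.57834622 -0.22598479  0.13011317] [0.62131974 0.08179754 0.14496449] [0.0997711  0.61054814] 277
0.145 [ 0.57947448 -0.19649858  0.14511135] [0.6173372  0.05951434 0.15998848] [0.1225079  0.60835257] 234
side holder top [0.5999363  0.00518066 0.17036158] [ 0.58539416 -0.18923574  0.16005566] [0.61193705 0.06811875 0.17728072] slope [0.07361555 0.59955492] 141
0.09 [ 0.6092963  -0.2284141   0.09030411] [0.66373962 0.08616347 0.09987926] [0.09585084 0.64214148] 301
0.1 [ 0.60617343 -0.23028871  0.10002979] [0.65989915 0.08605645 0.10996819] [0.08536324 0.64176529] 322
0.115 [ 0.60336862 -0.22456555  0.1150311 ] [0.64610545 0.08839172 0.12979331] [0.07933657 0.62381823] 133
0.13 [ 0.5816425  -0.22082223  0.13001666] [0.6273123  0.08733878 0.1447411 ] [0.10170554 0.61153869] 163
0.145 [ 0.58246695 -0.19311041  0.1453687 ] [0.61918461 0.06660851 0.15999453] [0.11576355 0.60903415] 145
[0.15788027 0.60407518 0.2302248 ]
rows needed 16.753326961224985
dr [[-0.013, -0.009, 0.081], [-0.026, -0.019, 0.162], [-0.039, -0.028, 0.243], [-0.051, -0.037, 0.325], [-0.064, -0.046, 0.406]]
off [[-0.028, -0.0263, -0.0113], [-0.0559, -0.0525, -0.0226], [-0.0839, -0.0788, -0.0339], [-0.1119, -0.1051, -0.0451], [-0.1399, -0.1314, -0.0564]]
```

Emit:
{"name": "apply_moves", "arguments": {"dr": [[-0.013,-0.009,0.081],[-0.026,-0.019,0.162],[-0.039,-0.028,0.243],[-0.051,-0.037,0.325],[-0.064,-0.046,0.406]], "offset": [[-0.028,-0.0263,-0.0113],[-0.056,-0.0525,-0.0226],[-0.084,-0.079,-0.034],[-0.112,-0.105,-0.045],[-0.14,-0.131,-0.056]], "fingers": [0.085,0.085,0.085,0.085,0.085]}}

```text
time: 0.57
tool_pos: [0.2608, 0.4408, 0.2872]
eef_rot: [1.008, 2.917, 0.088]
force: [1.0, 0.1, -0.3]
width: 0.0848
```

Run:
```python
from h import *
o=log();print(o["time"],o["tool_pos"],o["joint_pos"])
rows(o["tool_pos"],o["eef_rot"],[.5,.06,.42],toolR([0.25,0,-1],[1,-.05,0]))
```

```text
0.5667 [0.26077473 0.44078174 0.28721596] [ 0.91938459 -0.11495568  1.85621507 -0.0342506   1.3295537   0.02089965]
rows needed 11.72217608763297
dr [[-0.013, -0.009, 0.081], [-0.026, -0.019, 0.162], [-0.039, -0.028, 0.243], [-0.051, -0.037, 0.324], [-0.064, -0.047, 0.405]]
off [[-0.0365, -0.0122, -0.0111], [-0.0729, -0.0243, -0.0221], [-0.1094, -0.0365, -0.0332], [-0.1459, -0.0486, -0.0442], [-0.1823, -0.0608, -0.0553]]
```

Emit:
{"name": "apply_moves", "arguments": {"dr": [[-0.013,-0.009,0.081],[-0.026,-0.019,0.162],[-0.039,-0.028,0.243],[-0.051,-0.037,0.325],[-0.064,-0.046,0.406]], "offset": [[-0.0365,-0.0122,-0.011],[-0.073,-0.0243,-0.022],[-0.1094,-0.0365,-0.033],[-0.146,-0.0486,-0.044],[-0.182,-0.061,-0.055]], "fingers": [0.085,0.085,0.085,0.085,0.085]}}

```text
time: 0.98
tool_pos: [0.3629, 0.2787, 0.3439]
eef_rot: [1.55, 2.606, 0.171]
force: [0.8, 0.6, 0.3]
width: 0.085
```

Run:
```python
from h import *
o=log();print(o["time"],o["tool_pos"],o["joint_pos"])
rows(o["tool_pos"],o["eef_rot"],[.5,.06,.42],toolR([0.25,0,-1],[1,-.05,0]))
```

```text
0.9833 [0.36294443 0.27870178 0.34392374] [ 0.52618952 -0.32922238  1.93286056 -0.03769477  1.38837711  0.03249719]
rows needed 6.726918650648233
dr [[-0.013, -0.009, 0.081], [-0.026, -0.019, 0.162], [-0.038, -0.028, 0.242], [-0.051, -0.038, 0.323], [-0.064, -0.047, 0.404]]
off [[-0.0386, 0.004, -0.0096], [-0.0773, 0.0079, -0.0191], [-0.1159, 0.0119, -0.0287], [-0.1546, 0.0158, -0.0382], [-0.1932, 0.0198, -0.0478]]
```

Emit:
{"name": "apply_moves", "arguments": {"dr": [[-0.013,-0.009,0.081],[-0.026,-0.019,0.162],[-0.038,-0.028,0.243],[-0.051,-0.037,0.323],[-0.064,-0.047,0.404]], "offset": [[-0.0386,0.004,-0.0096],[-0.0773,0.008,-0.019],[-0.116,0.012,-0.0287],[-0.1546,0.016,-0.038],[-0.193,0.02,-0.048]], "fingers": [0.085,0.085,0.085,0.085,0.085]}}

```text
time: 1.4
tool_pos: [0.4655, 0.1167, 0.4006]
eef_rot: [2.01, 2.198, 0.242]
force: [1.1, 0.2, 0.1]
width: 0.0854
```

Run:
```python
from h import *
from rig import *
import cv2
o=log();print(o["time"],o["tool_pos"],o["joint_pos"])
ci=camera_info("wrist"); p,d=read_camera("wrist")
np.savez("pics/wrist1.npz",p=p,d=d,eye=ci["eye"],rotation=ci["rotation"]); cv2.imwrite("pics/wrist1.png",p[:,:,::-1])
# kinematics fit
from scipy.optimize import least_squares
D=[json.loads(l) for l in open("log.txt")]
def fk(q,k):
    r0,H,L2,L3,e,L6=k
    b=Rz=R.from_euler("z",q[0])
    R2=b*R.from_euler("y",q[1]); R3=R2*R.from_euler("y",q[2]); R5=R3*R.from_euler("z",q[3])*R.from_euler("y",q[4]); R6=R5*R.from_euler("z",q[5])
    p=b.apply([r0,0,H])+R2.apply([0,0,L2])+R3.apply([e,0,L3])+R5.apply([0,0,L6])
    return p,R6
for q,p,r in D:
    print((R.from_rotvec(r).inv()*fk(q,[0]*6)[1]).as_rotvec().round(3))
```

```text
1.4 [0.46548282 0.11670994 0.40060585] [ 0.10343892 -0.34272085  1.84824148 -0.00657433  1.41333549  0.01438544]
[ 0.    -0.    -1.571]
[ 0.    -0.    -1.571]
[ 0.     0.    -1.571]
[ 0.     0.    -1.571]
```

View pics/wrist1.png

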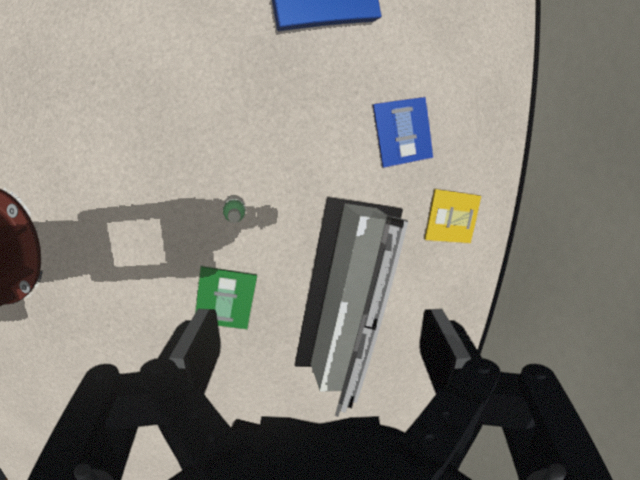

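```bash
cat >> h.py <<'E'
def fk(q,k):
    r0,H,L2,L3,e,L6=k
    b=R.from_euler("z",q[0])
    R2=b*R.from_euler("y",q[1]); R3=R2*R.from_euler("y",q[2]); R5=R3*R.from_euler("z",q[3])*R.from_euler("y",q[4]); R6=R5*R.from_euler("z",q[5]+np.pi/2)
    p=b.apply([r0,0,H])+R2.apply([0,0,L2])+R3.apply([e,0,L3])+R5.apply([0,0,L6])
    return p,R6
def fitk():
    from scipy.optimize import least_squares
    D=[json.loads(l) for l in open("log.txt")]
    k0=np.array([0.05,.4,.4,.4,0,.3])
    s=least_squares(lambda k:np.concatenate([(fk(q,k)[0]-p)/3e-4 for q,p,r in D]+[(k-k0)/.15]),k0)
    cov=np.linalg.inv(s.jac.T@s.jac)
    return s.x,np.sqrt(np.diag(cov)),max(np.abs(fk(q,s.x)[0]-p).max() for q,p,r in D)
E
python3 - <<'E'
from h import *
print(fitk())
p,Q=load("pics/wrist1.npz","wrist")
for px in [(396,262),(400,225),(366,335),(352,390),(360,215),(330,370)]: print(px,Q[px[1],px[0]].round(4))
import cv2
cv2.imwrite("pics/w1c.png",cv2.resize(cv2.imread("pics/wrist1.png")[185:425,290:430],None,fx=2.5*1,fy=2.5,interpolation=cv2.INTER_CUBIC))
E
```

```text
(array([ 0.07597803, -0.39997406,  0.41717813,  0.82971122,  1.33737212,
       -1.73263505]), array([0.0012207 , 0.0026317 , 0.00181437, 0.00155286, 0.00485576,
       0.00583977]), np.float64(0.06704383419133317))
(396, 262) [0.65   0.0234 0.105 ]
(400, 225) [0.6401 0.0804 0.1192]
(366, 335) [ 0.6287 -0.1023  0.091 ]
(352, 390) [ 0.5916 -0.1503  0.1595]
(360, 215) [0.5998 0.0806 0.075 ]
(330, 370) [ 0.5814 -0.1728  0.0816]
```

View pics/w1c.png

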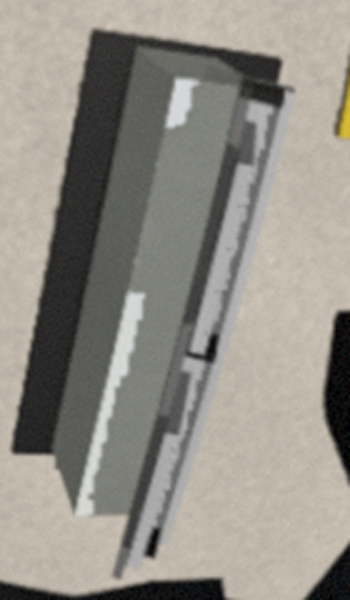

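```bash
sed -i 's/    r0,H,L2,L3,e,L6=k/    r0,H,L2,L3,e,L6,dy=k/; s/p=b.apply(\[r0,0,H\])/p=b.apply([r0,dy,H])/; s/k0=np.array(\[0.05,.4,.4,.4,0,.3\])/k0=np.array([0.0,.2,.4,.4,0,.25,.07])/' h.py
python3 - <<'E'
from h import *
for x in fitk(): print(np.round(x,4))
E
```

```text
[0.     0.2943 0.4545 0.5577 0.0614 0.3044 0.07  ]
[0.0012 0.0035 0.0018 0.0018 0.0064 0.0088 0.0002]
0.0
```

```bash
cat >> h.py <<'E'
K=None
LO=np.array([-2.75,-.78,.31,-1.13,.13,-2.58]);HI=np.array([2.75,2.1,2.55,4.27,2.63,2.58])
def ik(p,Rm,k):
    """all solutions in q3>0, q5>0 branch (front)"""
    r0,H,L2,L3,e,L6,dy=k
    M=Rm.as_matrix(); w=np.array(p)-L6*M[:,2]
    rho=np.hypot(w[0],w[1])
    if rho<abs(dy): return None
    r=np.sqrt(rho**2-dy**2); q1=np.arctan2(w[1],w[0])-np.arctan2(dy,r)
    X=r-r0; Z=w[2]-H; Lf=np.hypot(L3,e); g=np.arctan2(e,L3)
    D=np.hypot(X,Z); c=(D*D-L2**2-Lf**2)/(2*L2*Lf)
    if abs(c)>1: return None
    b=np.arccos(c); q3=b-g
    q2=np.arctan2(X,Z)-np.arctan2(Lf*np.sin(b),L2+Lf*np.cos(b))
    R3=R.from_euler("z",q1)*R.from_euler("y",q2+q3)
    W=(R3.inv()*Rm*R.from_euler("z",-np.pi/2)).as_matrix()
    q5=np.arccos(np.clip(W[2,2],-1,1)); q4=np.arctan2(W[1,2],W[0,2]); q6=np.arctan2(W[2,1],-W[2,0])
    if q4<-1.13-.3: q4+=2*np.pi
    return np.array([q1,q2,q3,q4,q5,q6])
def margin(q): return -9 if q is None else min((q-LO).min(),(HI-q).min())
E
python3 - <<'E'
from h import *
k=fitk()[0]
D=[json.loads(l) for l in open("log.txt")]
for q,p,r in D[-2:]: print(np.round(ik(p,R.from_rotvec(r),k)-q,4))
psi=-.09; S=R.from_euler("z",psi)*R.from_euler("y",-np.radians(25))  # plate frame: x normal, y, z up-slope
c=np.array([.625,.01,.09])+S.apply([.004,0,0])   # bottom edge mid
res=[]
for phi in np.radians(np.arange(-90,91,5)):
  for s in(1,-1):
    for u in np.arange(-.05,.051,.01):
     for h in (.078,):
      g0=c+S.apply([0,u,h]); g1=c+S.apply([0,-u,h])
      def T(ph,s):return toolR(S.apply([0,np.sin(ph),-np.cos(ph)]),S.apply([s,0,0]))
      R0=T(phi,s); R1=T(-phi,-s)
      a=ik(g0+.019*R0.as_matrix()[:,2],R0,k); b=ik(g1+.019*R1.as_matrix()[:,2],R1,k)
      m=min(margin(a),margin(b)); res.append((m,np.degrees(phi),s,u,a,b))
res.sort(key=lambda t:-t[0])
for r in res[:12]: print(round(r[0],3),r[1:4],np.round(r[4],2),np.round(r[5],2))
E
```

```text
[-0. -0.  0.  0.  0. -0.]
[ 0.  0. -0. -0.  0.  0.]
0.331 (np.float64(-25.0), 1, np.float64(0.05000000000000002)) [ 0.24  0.2   1.92 -0.73  0.9   0.86] [-0.45  0.11  2.02  0.74  0.91  2.25]
0.331 (np.float64(25.0), -1, np.float64(-0.05)) [-0.45  0.11  2.02  0.74  0.91  2.25] [ 0.24  0.2   1.92 -0.73  0.9   0.86]
0.326 (np.float64(-29.999999999999996), -1, np.float64(0.05000000000000002)) [ 0.27  0.24  1.89 -0.8   0.98 -2.21] [-0.48  0.15  2.    0.81  0.98 -0.97]
0.326 (np.float64(29.999999999999996), 1, np.float64(-0.05)) [-0.48  0.15  2.    0.81  0.98 -0.97] [ 0.27  0.24  1.89 -0.8   0.98 -2.21]
0.326 (np.float64(-29.999999999999996), 1, np.float64(0.05000000000000002)) [ 0.27  0.24  1.89 -0.8   0.98  0.94] [-0.48  0.15  2.    0.81  0.98  2.17]
0.326 (np.float64(29.999999999999996), -1, np.float64(-0.05)) [-0.48  0.15  2.    0.81  0.98  2.17] [ 0.27  0.24  1.89 -0.8   0.98  0.94]
0.323 (np.float64(-29.999999999999996), 1, np.float64(0.04000000000000002)) [ 0.25  0.23  1.9  -0.81  0.97  0.93] [-0.46  0.14  2.01  0.81  0.97  2.18]
0.323 (np.float64(29.999999999999996), -1, np.float64(-0.04)) [-0.46  0.14  2.01  0.81  0.97  2.18] [ 0.25  0.23  1.9  -0.81  0.97  0.93]
0.323 (np.float64(-29.999999999999996), -1, np.float64(0.04000000000000002)) [ 0.25  0.23  1.9  -0.81  0.97 -2.22] [-0.46  0.14  2.01  0.81  0.97 -0.96]
0.323 (np.float64(29.999999999999996), 1, np.float64(-0.04)) [-0.46  0.14  2.01  0.81  0.97 -0.96] [ 0.25  0.23  1.9  -0.81  0.97 -2.22]
0.32 (np.float64(-29.999999999999996), 1, np.float64(0.030000000000000013)) [ 0.24  0.22  1.91 -0.81  0.95  0.91] [-0.45  0.14  2.02  0.81  0.96  2.19]
0.32 (np.float64(-29.999999999999996), -1, np.float64(0.030000000000000013)) [ 0.24  0.22  1.91 -0.81  0.95 -2.23] [-0.45  0.14  2.02  0.81  0.96 -0.95]
```

```bash
cat >> h.py <<'E'
def T(S,ph,s): return toolR(S.apply([0,np.sin(ph),-np.cos(ph)]),S.apply([s,0,0]))
def jrows(q0,q1,k,n=5,start=0,N=None,p0=None,r0=None,maxd=.04,maxa=6.9):
    """rows along joint-space line; offsets relative to measured pose now"""
    ts=np.linspace(0,1,200); F=[fk(q0+t*(q1-q0),k) for t in ts]
    d=np.cumsum([0]+[max(np.linalg.norm(F[i+1][0]-F[i][0])/maxd,(F[i][1].inv()*F[i+1][1]).magnitude()/np.radians(maxa),np.abs((q1-q0)/199/(LIM*.65/12)).max()) for i in range(199)])
    N=d[-1]; print("rows total",N)
    R0=R.from_rotvec(r0); a=[];b=[]
    for i in range(1,n+1):
        t=np.interp(min(i,N),d,ts); p,Rm=fk(q0+t*(q1-q0),k)
        b.append(R0.inv().apply(p-p0).round(4).tolist()); a.append((R0.inv()*Rm).as_rotvec().round(3).tolist())
    print("dr",json.dumps(a));print("off",json.dumps(b))
LIM=np.array([2.79,2.79,3.14,3.14,3.14,3.14])
E
python3 - <<'E'
from h import *
p,Q=load("pics/wrist1.npz","wrist")
for n in("top","side","wrist"):
    P=load(f"pics/{n}{'1' if n=='wrist' else '0'}.npz",n)[1].reshape(-1,3)
    m=(P[:,2]>.148)&(P[:,2]<.2)&(abs(P[:,0]-.6)<.06)&(P[:,1]<.09)&(P[:,1]>-.05); P=P[m]
    print(n,len(P), "y",np.percentile(P[:,1],[1,5,95,99]).round(4),"z max",np.percentile(P[:,2],[90,97,99]).round(4))
    S=R.from_euler("z",-.09)*R.from_euler("y",-np.radians(25)); L=S.inv().apply(P-[.625,0,.09]); print(np.percentile(L[:,0],[5,25,50,75,95]).round(4),np.percentile(L[:,2],[95,99]).round(4))
k=fitk()[0]; o=log()
S=R.from_euler("z",-.09)*R.from_euler("y",-np.radians(25))
R0=T(S,np.radians(-30),1); g=np.array([.625,.015,.09])+S.apply([.004,0,.08]); p1=g+(.019-.13)*R0.as_matrix()[:,2]
q1=ik(p1,R0,k); print(q1.round(2),p1,margin(q1))
jrows(o["joint_pos"],q1,k,10,p0=o["tool_pos"],r0=o["eef_rot"])
E
```

```text
top 240 y [-0.0355 -0.0307  0.0557  0.0606] z max [0.1751 0.1765 0.1777]
[0.0045 0.0084 0.0109 0.0118 0.0129] [0.0904 0.0923]
side 171 y [-0.0328 -0.0277  0.0658  0.0673] z max [0.1748 0.1761 0.177 ]
[0.0066 0.009  0.0123 0.0136 0.0144] [0.0892 0.091 ]
wrist 603 y [-0.0325 -0.028   0.0638  0.0644] z max [0.1736 0.1742 0.1745]
[0.005  0.0065 0.0087 0.0108 0.0126] [0.0879 0.0884]
[ 0.34  0.04  1.9  -0.72  1.16  0.83] [0.55946482 0.07663968 0.25131739] 0.40662855676294307
rows total 5.562090298546784
dr [[0.019, -0.1, 0.065], [0.02, -0.206, 0.121], [0.001, -0.315, 0.167], [-0.042, -0.423, 0.199], [-0.11, -0.521, 0.214], [-0.158, -0.567, 0.214], [-0.158, -0.567, 0.214], [-0.158, -0.567, 0.214], [-0.158, -0.567, 0.214], [-0.158, -0.567, 0.214]]
off [[-0.0134, 0.0053, 0.0312], [-0.0256, 0.0116, 0.0619], [-0.0357, 0.0195, 0.0921], [-0.0422, 0.0296, 0.122], [-0.043, 0.0421, 0.1518], [-0.0402, 0.0498, 0.1684], [-0.0402, 0.0498, 0.1684], [-0.0402, 0.0498, 0.1684], [-0.0402, 0.0498, 0.1684], [-0.0402, 0.0498, 0.1684]]
```

Emit:
{"name": "apply_moves", "arguments": {"dr": [[0.019,-0.1,0.065],[0.02,-0.206,0.121],[0.001,-0.315,0.167],[-0.042,-0.423,0.199],[-0.11,-0.521,0.214]], "offset": [[-0.0134,0.0053,0.0312],[-0.0256,0.0116,0.062],[-0.0357,0.0195,0.092],[-0.042,0.0296,0.122],[-0.043,0.042,0.152]], "fingers": [0.06,0.06,0.06,0.06,0.06]}}

```text
time: 1.87
tool_pos: [0.545, 0.0819, 0.2616]
eef_rot: [1.961, 1.622, -0.122]
force: [0.2, -0.3, -0.4]
width: 0.0601
```

Run:
```python
from h import *
from rig import *
import cv2
o=log();print(o["time"],o["tool_pos"],o["joint_pos"].round(3),o["width"])
ci=camera_info("wrist"); p,d=read_camera("wrist")
np.savez("pics/wrist2.npz",p=p,d=d,eye=ci["eye"],rotation=ci["rotation"]); cv2.imwrite("pics/wrist2.png",p[:,:,::-1])
print(fitk())
```

```text
1.8667 [0.54497633 0.08189272 0.2615909 ] [ 0.329 -0.005  1.9   -0.64   1.188  0.746] 0.06014417686993745
(array([5.04850096e-06, 2.94390990e-01, 4.54485913e-01, 5.57690859e-01,
       6.13802688e-02, 3.04497710e-01, 6.99997544e-02]), array([0.00082447, 0.00090671, 0.00127098, 0.00088778, 0.00167562,
       0.00058442, 0.00013758]), np.float64(2.019731892066723e-06))
```

View pics/wrist2.png

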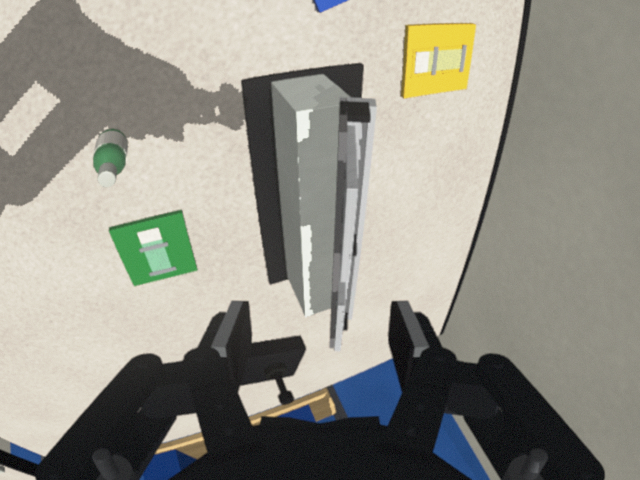

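Run:
```python
from h import *
import cv2
cv2.imwrite("pics/w2c.png",cv2.resize(cv2.imread("pics/wrist2.png")[85:235,290:410],None,fx=4,fy=4,interpolation=cv2.INTER_CUBIC))
p,Q=load("pics/wrist2.npz","wrist")
g=cv2.cvtColor(p,cv2.COLOR_RGB2GRAY)
for v in (110,130,150,170,190,210,230,250):
    print(v); print(" ".join(f"{u}:{g[v,u]}:{Q[v,u][0]*1000:.0f},{Q[v,u][1]*1000:.0f},{Q[v,u][2]*1000:.0f}" for u in range(328,378,2)))
```

```text
110
328:142:625,74,81 330:144:627,75,82 332:145:628,75,83 334:147:630,74,82 336:142:633,73,81 338:129:634,73,83 340:62:627,84,103 342:44:628,85,105 344:46:630,85,105 346:54:631,84,105 348:46:632,84,106 350:47:634,84,106 352:41:636,83,106 354:48:637,83,107 356:48:639,83,107 358:49:641,83,107 360:44:642,83,109 362:49:643,83,110 364:49:645,83,109 366:47:646,83,111 368:57:647,83,112 370:163:653,78,104 372:207:654,78,105 374:205:656,78,106 376:209:657,78,107
130
328:143:624,55,81 330:144:625,56,83 332:145:627,54,82 334:141:629,54,83 336:143:631,53,82 338:108:633,53,82 340:86:613,86,134 342:87:614,87,135 344:81:616,86,134 346:93:617,86,136 348:130:635,61,99 350:136:636,61,100 352:139:637,62,102 354:152:639,61,101 356:202:645,55,93 358:201:647,54,93 360:200:648,55,95 362:141:650,54,94 364:122:650,56,97 366:127:653,55,97 368:194:651,59,104 370:207:652,60,106 372:203:654,59,106 374:209:714,-15,-1 376:217:717,-16,-1
150
328:143:621,36,83 330:142:624,34,81 332:143:626,34,82 334:144:628,33,82 336:142:629,33,83 338:116:610,71,135 340:128:611,72,137 342:127:613,71,136 344:127:613,71,138 346:126:61
[... 1992 characters left out ...]
18:640,-64,97 358:197:639,-57,104 360:210:641,-56,106 362:205:642,-56,107 364:213:699,-185,-1 366:212:702,-187,-1 368:207:705,-187,-0 370:209:709,-189,-0 372:218:713,-192,-1 374:213:716,-192,-0 376:216:719,-194,-1
250
328:144:611,-97,82 330:146:614,-98,83 332:138:616,-100,82 334:88:600,-35,136 336:78:601,-35,137 338:82:603,-35,137 340:77:601,-25,146 342:139:594,5,170 344:202:595,5,171 346:206:596,5,172 348:203:597,6,173 350:203:599,4,173 352:159:626,-69,116 354:43:628,-69,118 356:108:630,-70,118 358:195:638,-88,105 360:204:640,-86,107 362:210:695,-229,-1 364:215:699,-232,-1 366:217:703,-234,-2 368:218:706,-234,-0 370:216:710,-237,-1 372:214:713,-238,-0 374:216:718,-242,-2 376:213:721,-243,-1
```

View pics/w2c.png

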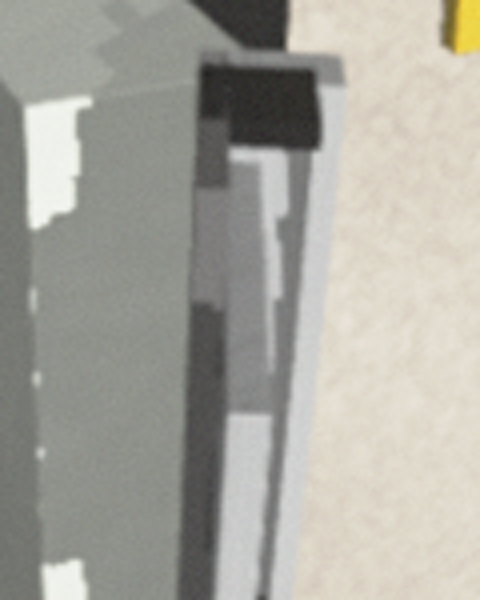

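```bash
cat >> h.py <<'E'
S=R.from_euler("z",-.1)*R.from_euler("y",-np.radians(25))
TOP=np.array([.598,.0137,.173])
PHI=np.radians(30)
RA=T(S,-PHI,1); RB=T(S,PHI,-1)
G=TOP+S.apply([.0005,0,-.010])
def tcpA(back=0,up=0): return G+(.019-back)*RA.as_matrix()[:,2]+S.apply([0,0,up])
E
python3 - <<'E'
from h import *
k=fitk()[0]; o=log()
q1=ik(tcpA(.06),RA,k); q2=ik(tcpA(0),RA,k); print(q1.round(3),q2.round(3),margin(q2),tcpA(.06),tcpA())
jrows(o["joint_pos"],q1,k,5,p0=o["tool_pos"],r0=o["eef_rot"])
E
```

```text
[ 0.249  0.132  1.914 -0.766  1.032  0.854] [ 0.182  0.213  1.922 -0.814  0.928  0.882] 0.31565666240413603 [0.58977159 0.03512852 0.19632854] [0.60862677 0.00308607 0.14923541]
rows total 2.1605273240601237
dr [[-0.026, -0.025, 0.021], [-0.05, -0.045, 0.038], [-0.053, -0.047, 0.04], [-0.053, -0.047, 0.04], [-0.053, -0.047, 0.04]]
off [[-0.0035, 0.0154, 0.0368], [-0.007, 0.0281, 0.0745], [-0.0075, 0.0298, 0.0807], [-0.0075, 0.0298, 0.0807], [-0.0075, 0.0298, 0.0807]]
```

Emit:
{"name": "apply_moves", "arguments": {"dr": [[-0.026,-0.025,0.021],[-0.05,-0.045,0.038],[-0.053,-0.047,0.04],[-0.053,-0.047,0.04]], "offset": [[-0.0035,0.0154,0.0368],[-0.007,0.028,0.0745],[-0.0075,0.0298,0.0807],[-0.0075,0.0298,0.0807]], "fingers": [0.05,0.05,0.05,0.05]}}

```text
time: 2.25
tool_pos: [0.5901, 0.0328, 0.2052]
eef_rot: [1.94, 1.549, -0.119]
force: [-0.5, -0.2, 0.5]
width: 0.0502
```

Run:
```python
from h import *
from rig import *
import cv2
o=log();print(o["time"],o["tool_pos"],o["joint_pos"].round(3),o["width"])
ci=camera_info("wrist"); p,d=read_camera("wrist")
np.savez("pics/wrist3.npz",p=p,d=d,eye=ci["eye"],rotation=ci["rotation"]); cv2.imwrite("pics/wrist3.png",p[:,:,::-1])
p,Q=load("pics/wrist3.npz","wrist")
L=S.inv().apply((Q-TOP).reshape(-1,3)).reshape(Q.shape)*1000
m=(abs(L[...,2])<4)&(abs(L[...,0])<12)&(abs(L[...,1])<70)&(Q[...,2]>.16)
for a in range(-55,60,10):
    mm=m&(abs(L[...,1]-a)<3); P=L[mm]
    if len(P)>3: print(a,len(P),"x",np.percentile(P[:,0],[3,50,97]).round(1),"z",np.median(P[:,2]).round(1))
print("y",np.percentile(L[m][:,1],[0,1,50,99,100]).round(1))
rows(o["tool_pos"],o["eef_rot"],tcpA(),RA,maxd=.018)
```

```text
2.25 [0.59014203 0.03277973 0.20519478] [ 0.242  0.117  1.91  -0.752  1.04   0.835] 0.0502104088504083
-45 55 x [-3.9 -0.6  3.1] z -0.7
-35 63 x [-4.1  0.1  3.2] z -0.4
-25 78 x [-3.8 -0.2  3.3] z -0.4
-15 75 x [-4.  -0.5  3.4] z -0.5
-5 102 x [-4.1 -0.3  3.5] z -0.6
5 107 x [-4.1 -0.   3.7] z -0.4
15 112 x [-3.8 -0.3  3.3] z -0.4
25 130 x [-3.8  0.   3.4] z -0.4
35 151 x [-3.7 -0.2  3.5] z -0.4
45 177 x [-4.3 -0.3  3.7] z -0.5
y [-48.6 -46.1  18.4  51.3  52.5]
rows needed 3.666182636280682
dr [[-0.001, -0.001, -0.001], [-0.001, -0.003, -0.003], [-0.002, -0.004, -0.004], [-0.003, -0.005, -0.005], [-0.003, -0.005, -0.005]]
off [[0.0015, -0.0011, 0.0179], [0.003, -0.0023, 0.0358], [0.0045, -0.0034, 0.0537], [0.0055, -0.0042, 0.0656], [0.0055, -0.0042, 0.0656]]
```

View pics/wrist3.png

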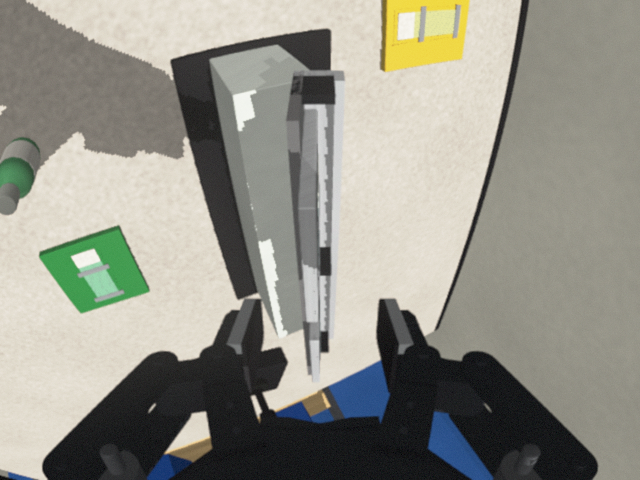

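Emit:
{"name": "apply_moves", "arguments": {"dr": [[-0.001,-0.001,-0.001],[-0.001,-0.003,-0.003],[-0.002,-0.004,-0.004],[-0.002,-0.004,-0.004]], "offset": [[0.0015,-0.0011,0.018],[0.003,-0.0023,0.036],[0.0035,-0.003,0.045],[0.0035,-0.003,0.045]], "fingers": [0.05,0.05,0.05,0.05]}}

```text
time: 2.63
tool_pos: [0.6042, 0.0133, 0.1704]
eef_rot: [1.933, 1.547, -0.115]
force: [-0.5, 0.2, -0.2]
width: 0.0499
```

Run:
```python
from h import *
o=log();print(o["time"],o["tool_pos"],o["force"])
rows(o["tool_pos"],o["eef_rot"],tcpA(),RA,maxd=.018)
```

```text
2.6333 [0.60416724 0.01326259 0.17043071] [-0.47167459  0.20559039 -0.23419326]
rows needed 1.3294967688778712
dr [[0.004, -0.002, -0.003], [0.005, -0.003, -0.004], [0.005, -0.003, -0.004], [0.005, -0.003, -0.004], [0.005, -0.003, -0.004]]
off [[0.0017, -0.0031, 0.0176], [0.0023, -0.0041, 0.0235], [0.0023, -0.0041, 0.0235], [0.0023, -0.0041, 0.0235], [0.0023, -0.0041, 0.0235]]
```

Emit:
{"name": "apply_moves", "arguments": {"dr": [[0.005,-0.003,-0.004],[0.005,-0.003,-0.004],[0.005,-0.003,-0.004]], "offset": [[0.0015,-0.003,0.01],[0.002,-0.004,0.02],[0.002,-0.004,0.0235]], "fingers": [0.05,0.05,0.05]}}

```text
time: 2.88
tool_pos: [0.6091, 0.0029, 0.1489]
eef_rot: [1.932, 1.551, -0.123]
force: [0.6, -0.3, -0.7]
width: 0.0502
```

Run:
```python
from h import *
o=log();print(o["time"],o["tool_pos"],o["force"],o["joint_velocities"].round(3))
rows(o["tool_pos"],o["eef_rot"],tcpA(),RA,maxd=.018)
```

```text
2.8833 [0.60913445 0.00286268 0.14890765] [ 0.5733168  -0.27626739 -0.7028149 ] [-0.043  0.06  -0.001 -0.031 -0.055  0.015]
rows needed 1
dr [[0.001, -0.0, 0.0], [0.001, -0.0, 0.0], [0.001, -0.0, 0.0], [0.001, -0.0, 0.0], [0.001, -0.0, 0.0]]
off [[-0.0001, -0.0003, -0.0005], [-0.0001, -0.0003, -0.0005], [-0.0001, -0.0003, -0.0005], [-0.0001, -0.0003, -0.0005], [-0.0001, -0.0003, -0.0005]]
```

Emit:
{"name": "apply_moves", "arguments": {"dr": [[0.001,0,0],[0.001,0,0],[0.001,0,0],[0.001,0,0],[0.001,0,0]], "offset": [[0,-0.0005,-0.001],[0,-0.0005,-0.001],[0,-0.0005,-0.001],[0,-0.0005,-0.001],[0,-0.0005,-0.001]], "fingers": [0.03,0.02,0.0,0.0,0.0]}}

```text
time: 3.3
tool_pos: [0.6084, 0.0038, 0.1505]
eef_rot: [1.933, 1.55, -0.124]
force: [-2.9, 0.5, 1.4]
width: 0.007
```

Run:
```python
from h import *
o=log();print(o["time"],o["tool_pos"],o["force"],o["width"])
rows(o["tool_pos"],o["eef_rot"],tcpA(),RA,maxd=.018)
```

```text
3.3 [0.60836843 0.00378461 0.15051166] [-2.90694597  0.54190431  1.37329127] 0.006971834448515634
rows needed 1
dr [[-0.0, 0.0, 0.0], [-0.0, 0.0, 0.0], [-0.0, 0.0, 0.0], [-0.0, 0.0, 0.0], [-0.0, 0.0, 0.0]]
off [[0.0001, -0.0002, 0.0015], [0.0001, -0.0002, 0.0015], [0.0001, -0.0002, 0.0015], [0.0001, -0.0002, 0.0015], [0.0001, -0.0002, 0.0015]]
```

```bash
cat > plan.py <<'E'
from h import *
k=fitk()[0]
# grip: plate frame (bottom-centre mid thickness) relative to tool, from measured grasp pose
pg=np.array([.60836843,.00378461,.15051166]); 
from_log=[json.loads(l) for l in open("log.txt")]
Rg=RA
PB=TOP+S.apply([-.0001,.001,-.0904])      # plate bottom centre at grasp
Xp=Rg.inv().apply(PB-pg); XR=Rg.inv()*S   # plate in tool
SF=S*R.from_euler("z",np.pi)              # flipped plate orientation
def tool_for(Pb,Sp):
    Rt=Sp*XR.inv(); return Pb-Rt.apply(Xp),Rt
# plate final bottom centre: flipped, same place, slid along bay
PF=PB+S.apply([0,-.005,0])
E
python3 - <<'E'
from plan import *
o=log()
for up in(.1,.13,.16,.19,.22):
    a=ik(*tool_for(PB+S.apply([.02,0,up]),S),k); b=ik(*tool_for(PF+S.apply([.02,0,up]),SF),k)
    zs=[];cl=[]
    for t in np.linspace(0,1,40):
        p,Rm=fk(a+t*(b-a),k)
        c=[p+Rm.apply(Xp+XR.apply([0,y,z])) for y in(-.05,.05) for z in(0,.09)]; zs.append(min(x[2] for x in c))
    print(up,a.round(2),b.round(2),margin(a).round(2),margin(b).round(2),"minz",min(zs))
a=ik(*tool_for(PF,SF),k);print(a.round(2),margin(a))
rows(o["tool_pos"],o["eef_rot"],tool_for(PB+S.apply([.002,0,.03]),S)[0],RA,maxd=.01)
E
```

```text
0.1 [ 0.2   0.03  1.91 -0.73  1.08  0.73] [-0.4  -0.06  2.01  0.73  1.08  2.4 ] 0.4 0.18 minz 0.11025570770540395
0.13 [ 0.2  -0.02  1.91 -0.71  1.12  0.7 ] [-0.41 -0.12  2.01  0.71  1.13  2.44] 0.42 0.14 minz 0.13791736565226964
0.16 [ 0.21 -0.07  1.91 -0.69  1.17  0.67] [-0.42 -0.18  2.    0.69  1.18  2.47] 0.44 0.11 minz 0.165572367985478
0.19 [ 0.22 -0.12  1.9  -0.68  1.22  0.64] [-0.43 -0.23  2.    0.68  1.23  2.51] 0.45 0.07 minz 0.19321390466181032
0.22 [ 0.23 -0.17  1.89 -0.67  1.26  0.61] [-0.44 -0.28  1.99  0.67  1.29  2.54] 0.46 0.04 minz 0.22083901943139328
[-0.39  0.13  2.02  0.82  0.92  2.24] 0.3369207592682013
rows needed 3.006659479832184
dr [[-0.0, 0.0, 0.0], [-0.0, 0.0, 0.0], [-0.0, 0.0, 0.0], [-0.0, 0.0, 0.0], [-0.0, 0.0, 0.0]]
off [[-0.005, 0.0007, -0.0086], [-0.01, 0.0013, -0.0173], [-0.015, 0.002, -0.0259], [-0.015, 0.002, -0.026], [-0.015, 0.002, -0.026]]
```

Emit:
{"name": "apply_moves", "arguments": {"dr": [[0,0,0],[0,0,0],[0,0,0],[0,0,0]], "offset": [[-0.0015,0.001,-0.0025],[-0.006,0.0015,-0.0105],[-0.0105,0.002,-0.018],[-0.015,0.002,-0.026]], "fingers": [0,0,0,0]}}

```text
time: 3.63
tool_pos: [0.5975, 0.0048, 0.1789]
eef_rot: [1.932, 1.551, -0.123]
force: [-0.7, 0.2, -1.5]
width: 0.0072
```

Run:
```python
from plan import *
o=log();print(o["time"],o["tool_pos"],o["force"],o["width"])
p,Rt=tool_for(PB+S.apply([.02,0,.17]),S)
rows(o["tool_pos"],o["eef_rot"],p,Rt,maxd=.033)
```

```text
3.6333 [0.59747342 0.00476594 0.17890985] [-0.68563294  0.21852364 -1.51191641] 0.007237388153333868
rows needed 4.266177190345441
dr [[0.0, -0.0, 0.0], [0.0, -0.0, 0.0], [0.0, -0.0, 0.0], [0.0, -0.0, 0.0], [0.0, -0.0, 0.0]]
off [[-0.0163, 0.0042, -0.0284], [-0.0327, 0.0084, -0.0567], [-0.049, 0.0126, -0.0851], [-0.0653, 0.0168, -0.1135], [-0.0697, 0.0179, -0.121]]
```

Emit:
{"name": "apply_moves", "arguments": {"dr": [[0,0,0],[0,0,0],[0,0,0],[0,0,0],[0,0,0]], "offset": [[-0.0163,0.002,-0.0284],[-0.0327,0.006,-0.0567],[-0.049,0.012,-0.085],[-0.065,0.017,-0.1135],[-0.07,0.018,-0.121]], "fingers": [0,0,0,0,0]}}

```text
time: 4.05
tool_pos: [0.5569, 0.0094, 0.3206]
eef_rot: [1.93, 1.544, -0.111]
force: [1.3, 0.2, -1.5]
width: 0.0071
```

```bash
cat > flip.py <<'E'
from plan import *
o=log();print(o["time"],o["tool_pos"],o["force"],o["width"],o["joint_pos"].round(3))
p,Rt=tool_for(PF+S.apply([.02,0,.17]),SF); b=ik(p,Rt,k); print(b.round(3))
jrows(o["joint_pos"],b,k,5,p0=o["tool_pos"],r0=o["eef_rot"],maxa=6.6)
E
python3 flip.py
```

```text
4.05 [0.55685999 0.00942954 0.32058342] [ 1.28803562  0.18320081 -1.51766802] 0.007076635511379591 [ 0.215 -0.098  1.901 -0.69   1.184  0.655]
[-0.423 -0.199  2.003  0.687  1.198  2.486]
rows total 27.566818884001435
dr [[0.04, 0.026, 0.105], [0.081, 0.049, 0.21], [0.122, 0.07, 0.316], [0.164, 0.089, 0.421], [0.208, 0.105, 0.527]]
off [[-0.0002, -0.0088, 0.0064], [0.0, -0.0172, 0.0121], [0.0007, -0.0251, 0.0171], [0.0017, -0.0325, 0.0214], [0.003, -0.0394, 0.025]]
```

Emit:
{"name": "apply_moves", "arguments": {"dr": [[0.04,0.026,0.105],[0.081,0.049,0.21],[0.122,0.07,0.316],[0.164,0.089,0.421],[0.208,0.105,0.527]], "offset": [[0,-0.0088,0.0064],[0,-0.0172,0.012],[0.0007,-0.025,0.017],[0.0017,-0.0325,0.0214],[0.003,-0.0394,0.025]], "fingers": [0,0,0,0,0]}}

```text
time: 4.47
tool_pos: [0.5274, 0.0015, 0.2736]
eef_rot: [2.487, 1.068, 0.046]
force: [0.2, -0.2, -1.6]
width: 0.0069
```

```bash
python3 flip.py
```

```text
4.4667 [0.52735952 0.00154855 0.27362107] [ 0.21847961 -0.17045426 -1.60270143] 0.006904011586536486 [ 0.096 -0.108  1.927 -0.436  1.184  0.995]
[-0.423 -0.199  2.003  0.687  1.198  2.486]
rows total 22.509672315885435
dr [[0.042, 0.015, 0.106], [0.084, 0.028, 0.213], [0.127, 0.039, 0.319], [0.17, 0.048, 0.426], [0.213, 0.055, 0.532]]
off [[-0.0019, -0.0052, 0.0038], [-0.0032, -0.0101, 0.007], [-0.0039, -0.0146, 0.0095], [-0.0042, -0.0188, 0.0115], [-0.004, -0.0225, 0.0128]]
```

Emit:
{"name": "apply_moves", "arguments": {"dr": [[0.042,0.015,0.106],[0.084,0.028,0.213],[0.127,0.039,0.319],[0.17,0.048,0.426],[0.213,0.055,0.532]], "offset": [[-0.002,-0.0052,0.0038],[-0.0032,-0.01,0.007],[-0.004,-0.0146,0.0095],[-0.0042,-0.0188,0.0115],[-0.004,-0.0225,0.0128]], "fingers": [0,0,0,0,0]}}

```text
time: 4.88
tool_pos: [0.5118, 0.0075, 0.2537]
eef_rot: [2.91, 0.419, 0.166]
force: [-0.4, 0.0, -3.0]
width: 0.0072
```

```bash
python3 flip.py
```

```text
4.8833 [0.51181027 0.00748848 0.25367929] [-0.3879343   0.01357874 -2.96808741] 0.007176157430076648 [-0.018 -0.127  1.943 -0.189  1.188  1.325]
[-0.423 -0.199  2.003  0.687  1.198  2.486]
rows total 17.5110758007453
dr [[0.043, 0.006, 0.107], [0.086, 0.009, 0.214], [0.129, 0.012, 0.32], [0.172, 0.012, 0.427], [0.216, 0.011, 0.534]]
off [[-0.0011, -0.0029, 0.0015], [-0.0016, -0.0057, 0.0023], [-0.0014, -0.0082, 0.0026], [-0.0007, -0.0105, 0.0023], [0.0006, -0.0126, 0.0014]]
```

Emit:
{"name": "apply_moves", "arguments": {"dr": [[0.043,0.006,0.107],[0.086,0.009,0.214],[0.129,0.012,0.32],[0.172,0.012,0.427],[0.216,0.011,0.534]], "offset": [[-0.001,-0.003,0.0015],[-0.0016,-0.0057,0.0023],[-0.0014,-0.0082,0.0026],[-0.0007,-0.0105,0.0023],[0.0006,-0.0126,0.0014]], "fingers": [0,0,0,0,0]}}

```text
time: 5.3
tool_pos: [0.5092, 0.0192, 0.2498]
eef_rot: [-3.061, 0.361, -0.215]
force: [0.1, 0.7, -1.7]
width: 0.007
```

```bash
python3 flip.py
```

```text
5.3 [0.50922339 0.01920164 0.2498267 ] [ 0.0934086   0.73579518 -1.67902066] 0.00700653197203942 [-0.133 -0.147  1.959  0.058  1.191  1.655]
[-0.423 -0.199  2.003  0.687  1.198  2.486]
rows total 12.510787194621635
dr [[0.043, -0.003, 0.107], [0.086, -0.008, 0.214], [0.129, -0.014, 0.32], [0.173, -0.023, 0.426], [0.217, -0.033, 0.532]]
off [[0.0007, -0.0026, -0.001], [0.002, -0.0053, -0.0025], [0.0039, -0.0079, -0.0046], [0.0065, -0.0104, -0.0074], [0.0097, -0.0127, -0.0107]]
```

Emit:
{"name": "apply_moves", "arguments": {"dr": [[0.043,-0.003,0.107],[0.086,-0.008,0.214],[0.129,-0.014,0.32],[0.173,-0.023,0.426],[0.217,-0.033,0.532]], "offset": [[0.0007,-0.0026,-0.001],[0.002,-0.0053,-0.0025],[0.004,-0.008,-0.0046],[0.0065,-0.0104,-0.0074],[0.0097,-0.0127,-0.0107]], "fingers": [0,0,0,0,0]}}

```text
time: 5.72
tool_pos: [0.5199, 0.0289, 0.2626]
eef_rot: [-2.635, 1.045, -0.161]
force: [-0.7, 0.1, -2.4]
width: 0.0072
```

```bash
python3 flip.py
```

```text
5.7167 [0.51993099 0.02887693 0.26262301] [-0.694994    0.10130824 -2.43014309] 0.007187243081536465 [-0.248 -0.167  1.976  0.307  1.194  1.984]
[-0.423 -0.199  2.003  0.687  1.198  2.486]
rows total 7.516317510204736
dr [[0.043, -0.012, 0.106], [0.086, -0.026, 0.212], [0.128, -0.043, 0.318], [0.171, -0.061, 0.423], [0.214, -0.082, 0.528]]
off [[0.0018, -0.0045, -0.0033], [0.0043, -0.0091, -0.0072], [0.0073, -0.0139, -0.0118], [0.0109, -0.0187, -0.017], [0.0152, -0.0235, -0.0229]]
```

Emit:
{"name": "apply_moves", "arguments": {"dr": [[0.043,-0.012,0.106],[0.086,-0.026,0.212],[0.128,-0.043,0.318],[0.171,-0.061,0.423],[0.214,-0.082,0.528]], "offset": [[0.0018,-0.0045,-0.0033],[0.0043,-0.009,-0.0072],[0.0073,-0.014,-0.0118],[0.011,-0.0187,-0.017],[0.0152,-0.0235,-0.023]], "fingers": [0,0,0,0,0]}}

```text
time: 6.13
tool_pos: [0.5414, 0.0293, 0.2918]
eef_rot: [-2.078, 1.551, -0.042]
force: [-0.8, -0.4, -2.1]
width: 0.0072
```

```bash
python3 flip.py
```

```text
6.1333 [0.54140413 0.02931143 0.29177152] [-0.80444075 -0.3641531  -2.10224143] 0.0071511329221683115 [-0.364 -0.188  1.993  0.558  1.197  2.317]
[-0.423 -0.199  2.003  0.687  1.198  2.486]
rows total 2.5194332805923345
dr [[0.042, -0.023, 0.105], [0.083, -0.048, 0.21], [0.104, -0.062, 0.264], [0.104, -0.062, 0.264], [0.104, -0.062, 0.264]]
off [[0.001, -0.0076, -0.0055], [0.0025, -0.0155, -0.0117], [0.0035, -0.0198, -0.0152], [0.0035, -0.0198, -0.0152], [0.0035, -0.0198, -0.0152]]
```

Emit:
{"name": "apply_moves", "arguments": {"dr": [[0.042,-0.023,0.105],[0.083,-0.048,0.21],[0.104,-0.062,0.264],[0.104,-0.062,0.264],[0.104,-0.062,0.264]], "offset": [[0.001,-0.0076,-0.0055],[0.0025,-0.0155,-0.0117],[0.0035,-0.0198,-0.0152],[0.0035,-0.0198,-0.0152],[0.0035,-0.0198,-0.0152]], "fingers": [0,0,0,0,0]}}

```text
time: 6.55
tool_pos: [0.5548, 0.0238, 0.3124]
eef_rot: [-1.772, 1.729, 0.035]
force: [0.2, 0.3, -2.9]
width: 0.007
```

Run:
```python
from plan import *
from rig import *
import cv2
o=log();print(o["time"],o["tool_pos"],o["joint_pos"].round(3),o["width"])
for n in("wrist","side"):
    ci=camera_info(n); p,d=read_camera(n)
    np.savez(f"pics/{n}4.npz",p=p,d=d,eye=ci["eye"],rotation=ci["rotation"]); cv2.imwrite(f"pics/{n}4.png",p[:,:,::-1])
s=cv2.imread("pics/side4.png")[120:300,230:400]; cv2.imwrite("pics/side4c.png",cv2.resize(s,None,fx=3.3,fy=3.3,interpolation=cv2.INTER_CUBIC))
p,Q=load("pics/wrist4.npz","wrist")
# plate as held: predicted frame
Rt=R.from_rotvec(o["eef_rot"]); Sp=Rt*XR; Pb=o["tool_pos"]+Rt.apply(Xp)
L=Sp.inv().apply((Q-Pb).reshape(-1,3)).reshape(Q.shape)*1000
m=(abs(L[...,2]-90)<5)&(abs(L[...,0])<12)&(abs(L[...,1])<60)
for a in range(-55,60,10):
    P=L[m&(abs(L[...,1]-a)<3)]
    if len(P)>3: print(a,len(P),"x",np.percentile(P[:,0],[3,50,97]).round(1),"z",np.median(P[:,2]).round(1))
print("y",np.percentile(L[m][:,1],[0,1,50,99,100]).round(1))
```

```text
6.55 [0.55484188 0.02383679 0.31235806] [-0.423 -0.198  2.002  0.684  1.198  2.482] 0.0070473679870866395
-45 49 x [-3.4  0.5  3.9] z 90.0
-35 69 x [-3.2  0.5  3.8] z 90.0
-25 67 x [-3.4  0.1  4. ] z 90.0
-15 89 x [-3.2  0.1  3.9] z 90.1
-5 112 x [-3.   0.1  3.7] z 89.9
5 133 x [-2.9  0.5  3.8] z 90.1
15 771 x [-9.1 -0.2  9.8] z 90.0
25 250 x [-10.8   0.2  10.7] z 90.0
35 248 x [-3.3  0.5  4.1] z 89.9
45 310 x [-3.3  0.5  4. ] z 89.9
y [-49.  -45.   19.5  50.3  51.3]
```

View pics/wrist4.png

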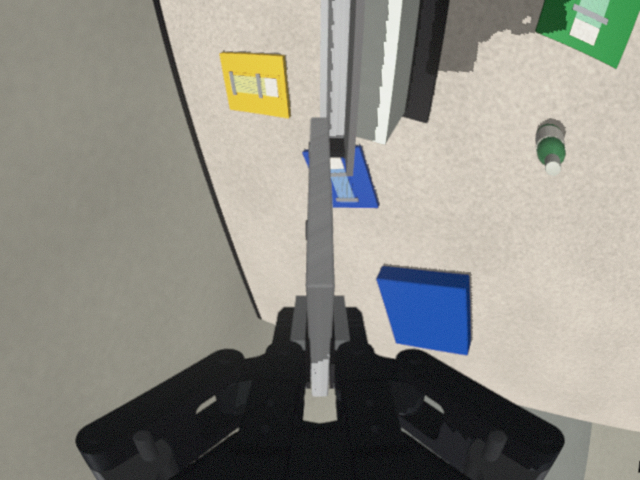

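View pics/side4c.png

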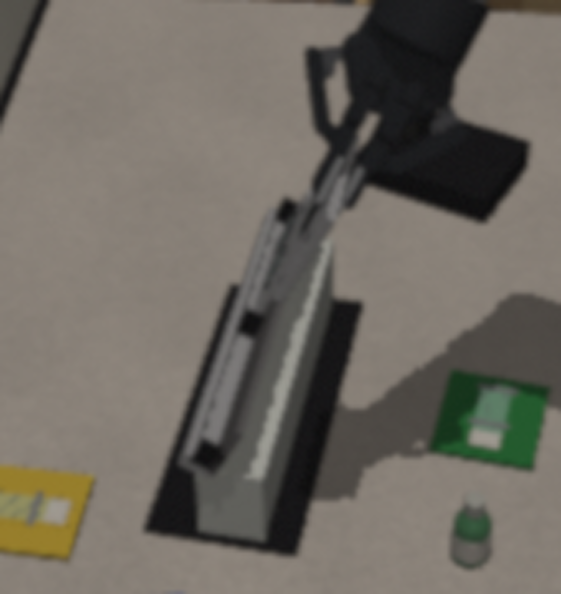

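Run:
```python
from plan import *
o=log()
p,Rt=tool_for(PF+S.apply([.004,0,.08]),SF); rows(o["tool_pos"],o["eef_rot"],p,Rt,maxd=.03)
```

```text
rows needed 3.053775361910019
dr [[0.0, -0.0, 0.002], [0.001, -0.0, 0.004], [0.001, -0.001, 0.006], [0.001, -0.001, 0.006], [0.001, -0.001, 0.006]]
off [[0.0149, 0.0054, 0.0255], [0.0297, 0.0107, 0.051], [0.0446, 0.0161, 0.0765], [0.0454, 0.0164, 0.0779], [0.0454, 0.0164, 0.0779]]
```

Emit:
{"name": "apply_moves", "arguments": {"dr": [[0,0,0.002],[0.001,0,0.004],[0.001,-0.001,0.006],[0.001,-0.001,0.006]], "offset": [[0.0149,0.0054,0.0255],[0.0297,0.0107,0.051],[0.0446,0.016,0.0765],[0.0454,0.0164,0.078]], "fingers": [0,0,0,0]}}

```text
time: 6.98
tool_pos: [0.5755, 0.023, 0.2173]
eef_rot: [-1.767, 1.738, 0.05]
force: [-1.8, 0.8, -3.3]
width: 0.0071
```

```bash
cat > dn.py <<'E'
import sys
from plan import *
o=log();print(o["time"],o["tool_pos"],"F",o["force"].round(2),"F in S",S.inv().apply(o["force"]).round(2),o["width"])
Rt=R.from_rotvec(o["eef_rot"]); Pb=o["tool_pos"]+Rt.apply(Xp); print("plate bottom rel. final (mm)",(S.inv().apply(Pb-PF)*1000).round(2),"rot",(SF.inv()*Rt*XR).as_rotvec().round(4))
a,u,s=map(float,sys.argv[1:4])
p,Rt=tool_for(PF+S.apply([a,0,u]),SF); rows(o["tool_pos"],o["eef_rot"],p,Rt,maxd=s)
E
python3 dn.py .003 .012 .02
```

```text
6.9833 [0.57545566 0.02295321 0.21732153] F [-1.84  0.82 -3.33] F in S [-3.14  0.63 -2.21] 0.0071030372894549665
plate bottom rel. final (mm) [-2.18  1.28 75.17] rot [-0.0024 -0.0107  0.0004]
rows needed 3.168430518476189
dr [[0.003, 0.001, -0.002], [0.006, 0.002, -0.003], [0.009, 0.002, -0.005], [0.009, 0.002, -0.005], [0.009, 0.002, -0.005]]
off [[0.0103, -0.0016, 0.0171], [0.0206, -0.0033, 0.0341], [0.0309, -0.0049, 0.0512], [0.0327, -0.0052, 0.054], [0.0327, -0.0052, 0.054]]
```

Emit:
{"name": "apply_moves", "arguments": {"dr": [[0,0,0],[0,0,0]], "offset": [[0,0,0],[0,0,0]], "fingers": [0,0]}}

```text
time: 7.15
tool_pos: [0.5794, 0.0218, 0.2257]
eef_rot: [-1.764, 1.731, 0.037]
force: [1.0, -0.1, -0.3]
width: 0.0071
```

```bash
python3 dn.py .003 .045 .02
```

```text
7.15 [0.57936716 0.0218393  0.22567561] F [ 0.99 -0.06 -0.31] F in S [ 0.77  0.04 -0.7 ] 0.007095466682859837
plate bottom rel. final (mm) [ 5.77  0.5  81.07] rot [-0.0015  0.0018 -0.0009]
rows needed 1.8089649390539
dr [[-0.001, 0.001, 0.0], [-0.002, 0.001, 0.0], [-0.002, 0.001, 0.0], [-0.002, 0.001, 0.0], [-0.002, 0.001, 0.0]]
off [[0.0102, 0.0015, 0.0171], [0.0184, 0.0027, 0.031], [0.0184, 0.0027, 0.031], [0.0184, 0.0027, 0.031], [0.0184, 0.0027, 0.031]]
```

Emit:
{"name": "apply_moves", "arguments": {"dr": [[0,0,0],[0,0,0],[0,0,0],[0,0,0],[0,0,0]], "offset": [[0.0025,0.0,0.004],[0.0085,0.0005,0.0145],[0.0145,0.001,0.0245],[0.0178,0.0015,0.0298],[0.0184,0.0015,0.031]], "fingers": [0,0,0,0,0]}}

```text
time: 7.57
tool_pos: [0.5931, 0.0196, 0.1917]
eef_rot: [-1.764, 1.732, 0.037]
force: [0.2, 1.0, -2.3]
width: 0.0068
```

```bash
python3 dn.py .003 .012 .02
```

```text
7.5667 [0.59309528 0.01961388 0.19168459] F [ 0.24  1.02 -2.33] F in S [-0.86  1.03 -2.17] 0.0068313214915741724
plate bottom rel. final (mm) [ 3.97 -0.39 44.4 ] rot [-0.0007  0.0016 -0.0011]
rows needed 1.6210295228955367
dr [[-0.001, 0.0, -0.0], [-0.002, 0.001, -0.0], [-0.002, 0.001, -0.0], [-0.002, 0.001, -0.0], [-0.002, 0.001, -0.0]]
off [[0.0098, 0.0006, 0.0174], [0.0158, 0.0009, 0.0283], [0.0158, 0.0009, 0.0283], [0.0158, 0.0009, 0.0283], [0.0158, 0.0009, 0.0283]]
```

Emit:
{"name": "apply_moves", "arguments": {"dr": [[0,0,0],[-0.001,0,0],[-0.001,0,0],[-0.002,0.001,0],[-0.002,0.001,0]], "offset": [[0.002,0.0,0.0035],[0.0072,0.0003,0.013],[0.0125,0.0006,0.0225],[0.0152,0.0008,0.0273],[0.0158,0.001,0.0283]], "fingers": [0,0,0,0,0]}}

```text
time: 7.98
tool_pos: [0.605, 0.0193, 0.1597]
eef_rot: [-1.765, 1.735, 0.042]
force: [-0.1, 0.3, -2.7]
width: 0.0071
```

```bash
python3 dn.py .0015 .003 .003
```

```text
7.9833 [0.60501541 0.0193122  0.15967434] F [-0.07  0.32 -2.71] F in S [-1.24  0.31 -2.42] 0.007146974591556559
plate bottom rel. final (mm) [ 0.89  0.49 10.36] rot [-0.0006 -0.0037 -0.0005]
rows needed 2.464174501584399
dr [[0.001, 0.0, -0.001], [0.002, 0.0, -0.002], [0.003, 0.001, -0.002], [0.003, 0.001, -0.002], [0.003, 0.001, -0.002]]
off [[0.0017, -0.0002, 0.0025], [0.0033, -0.0003, 0.005], [0.0041, -0.0004, 0.0062], [0.0041, -0.0004, 0.0062], [0.0041, -0.0004, 0.0062]]
```

Emit:
{"name": "apply_moves", "arguments": {"dr": [[0,0,0],[0,0,0],[0,0,0],[0,0,0],[0,0,0]], "offset": [[0.0005,0,0.001],[0.002,0.0005,0.0035],[0.0035,0.0008,0.006],[0.0043,0.001,0.0072],[0.0043,0.001,0.0072]], "fingers": [0,0,0,0,0]}}

```text
time: 8.4
tool_pos: [0.6081, 0.0186, 0.1533]
eef_rot: [-1.765, 1.734, 0.039]
force: [-0.3, -0.2, -2.4]
width: 0.0072
```

```bash
python3 dn.py .0 .0 .001
```

```text
8.4 [0.60806805 0.01864129 0.15330749] F [-0.25 -0.19 -2.37] F in S [-1.21 -0.22 -2.05] 0.007175069063320619
plate bottom rel. final (mm) [1.17 0.09 3.29] rot [-0.0001 -0.0012 -0.0004]
rows needed 3.518872347870054
dr [[0.0, 0.0, -0.0], [0.0, 0.0, -0.001], [0.001, 0.0, -0.001], [0.001, 0.0, -0.001], [0.001, 0.0, -0.001]]
off [[0.0005, 0.0004, 0.0008], [0.001, 0.0007, 0.0016], [0.0015, 0.0011, 0.0024], [0.0017, 0.0012, 0.0028], [0.0017, 0.0012, 0.0028]]
```

Now the gentle touch-down, about 1 mm at a time.

Emit:
{"name": "apply_moves", "arguments": {"dr": [[0,0,0],[0,0,0],[0,0,0],[0,0,0],[0,0,0]], "offset": [[0.0004,0.0001,0.0006],[0.0008,0.0002,0.0013],[0.0011,0.0003,0.0019],[0.0014,0.0004,0.0024],[0.0014,0.0004,0.0024]], "fingers": [0,0,0,0,0]}}

```text
time: 8.82
tool_pos: [0.609, 0.0185, 0.1509]
eef_rot: [-1.765, 1.734, 0.039]
force: [-0.2, -0.7, -2.2]
width: 0.0071
```

```bash
python3 dn.py .0 .0 .001
```

```text
8.8167 [0.60895788 0.01851872 0.15087485] F [-0.19 -0.65 -2.19] F in S [-1.04 -0.67 -1.94] 0.0071148153603902845
plate bottom rel. final (mm) [0.98 0.06 0.7 ] rot [-0.     -0.0008 -0.0004]
rows needed 1.2552135292699123
dr [[0.0, 0.0, -0.001], [0.001, 0.0, -0.001], [0.001, 0.0, -0.001], [0.001, 0.0, -0.001], [0.001, 0.0, -0.001]]
off [[0.0003, 0.0008, 0.0005], [0.0004, 0.001, 0.0006], [0.0004, 0.001, 0.0006], [0.0004, 0.001, 0.0006], [0.0004, 0.001, 0.0006]]
```

Emit:
{"name": "apply_moves", "arguments": {"dr": [[0,0,0],[0,0,0],[0,0,0],[0,0,0]], "offset": [[0.0003,0.0003,0.0005],[0.0005,0.0005,0.0009],[0.0006,0.0006,0.0011],[0.0006,0.0006,0.0011]], "fingers": [0,0,0,0]}}

```text
time: 9.15
tool_pos: [0.6091, 0.0185, 0.1502]
eef_rot: [-1.765, 1.733, 0.039]
force: [-3.7, -1.0, 2.7]
width: 0.0073
```

```bash
python3 dn.py .0 .0 .001
```

```text
9.15 [0.60910536 0.01849712 0.15016239] F [-3.67 -1.01  2.72] F in S [-2.07 -1.37  3.97] 0.007277508234729522
plate bottom rel. final (mm) [ 0.85  0.08 -0.01] rot [-0.0004 -0.0003 -0.0002]
rows needed 1
dr [[0.0, 0.0, -0.0], [0.0, 0.0, -0.0], [0.0, 0.0, -0.0], [0.0, 0.0, -0.0], [0.0, 0.0, -0.0]]
off [[0.0, 0.0009, -0.0], [0.0, 0.0009, -0.0], [0.0, 0.0009, -0.0], [0.0, 0.0009, -0.0], [0.0, 0.0009, -0.0]]
```

Emit:
{"name": "apply_moves", "arguments": {"dr": [[0,0,0],[0,0,0],[0,0,0],[0,0,0]], "offset": [[0,0.0004,0],[0,0.0008,0],[0,0.0012,0],[0,0.0012,0]], "fingers": [0,0,0,0]}}

```text
time: 9.48
tool_pos: [0.6088, 0.0185, 0.15]
eef_rot: [-1.764, 1.733, 0.037]
force: [-0.3, -0.5, 2.7]
width: 0.007
```

```bash
python3 dn.py .0 .0 .001
```

```text
9.4833 [0.60876079 0.01847556 0.14998523] F [-0.35 -0.52  2.74] F in S [ 0.89 -0.55  2.61] 0.007006964620862513
plate bottom rel. final (mm) [ 0.56 -0.01 -0.02] rot [ 0.0001  0.0013 -0.0011]
rows needed 1
dr [[-0.002, -0.0, -0.0], [-0.002, -0.0, -0.0], [-0.002, -0.0, -0.0], [-0.002, -0.0, -0.0], [-0.002, -0.0, -0.0]]
off [[-0.0, 0.0005, -0.0], [-0.0, 0.0005, -0.0], [-0.0, 0.0005, -0.0], [-0.0, 0.0005, -0.0], [-0.0, 0.0005, -0.0]]
```

Emit:
{"name": "apply_moves", "arguments": {"dr": [[0,0,0],[0,0,0],[0,0,0],[0,0,0]], "offset": [[0,0.0004,0],[0,0.0008,0],[0,0.001,0],[0,0.001,0]], "fingers": [0,0,0,0]}}

```text
time: 9.82
tool_pos: [0.6084, 0.0185, 0.1498]
eef_rot: [-1.763, 1.733, 0.035]
force: [3.9, 1.1, 3.4]
width: 0.007
```

```bash
python3 dn.py .0 .0 .001
```

```text
9.8167 [0.60839744 0.01847919 0.14983551] F [3.88 1.12 3.43] F in S [4.85 1.51 1.52] 0.0070006592640055685
plate bottom rel. final (mm) [ 0.22 -0.06  0.  ] rot [ 0.0003  0.0022 -0.0015]
rows needed 1
dr [[-0.003, -0.0, -0.0], [-0.003, -0.0, -0.0], [-0.003, -0.0, -0.0], [-0.003, -0.0, -0.0], [-0.003, -0.0, -0.0]]
off [[-0.0, 0.0001, 0.0], [-0.0, 0.0001, 0.0], [-0.0, 0.0001, 0.0], [-0.0, 0.0001, 0.0], [-0.0, 0.0001, 0.0]]
```

Emit:
{"name": "apply_moves", "arguments": {"dr": [[0,0,0],[0,0,0],[0,0,0],[0,0,0],[0,0,0]], "offset": [[0,0,0],[0,-0.0003,0],[0,-0.0005,0],[0,-0.0005,0],[0,-0.0005,0]], "fingers": [0.012,0.014,0.02,0.03,0.04]}}

```text
time: 10.23
tool_pos: [0.6064, 0.019, 0.1477]
eef_rot: [-1.766, 1.735, 0.041]
force: [0.3, 0.6, 0.1]
width: 0.0395
```

Run:
```python
from plan import *
from rig import *
import cv2
o=log();print(o["time"],o["tool_pos"],o["force"].round(2),o["width"])
ci=camera_info("wrist"); p,d=read_camera("wrist")
np.savez("pics/wrist5.npz",p=p,d=d,eye=ci["eye"],rotation=ci["rotation"]); cv2.imwrite("pics/wrist5.png",p[:,:,::-1])
p,Q=load("pics/wrist5.npz","wrist")
L=SF.inv().apply((Q-PF).reshape(-1,3)).reshape(Q.shape)*1000
m=(abs(L[...,2]-90)<5)&(abs(L[...,0])<12)&(abs(L[...,1])<60)
for a in range(-55,60,10):
    P=L[m&(abs(L[...,1]-a)<3)]
    if len(P)>3: print(a,len(P),"x",np.percentile(P[:,0],[3,50,97]).round(1),"z",np.median(P[:,2]).round(1))
```

```text
10.2333 [0.60642159 0.01899215 0.14769916] [0.27 0.58 0.14] 0.039541925688173094
-45 66 x [-3.2  0.4  4.1] z 89.9
-35 71 x [-2.9  0.8  4.5] z 90.1
-25 74 x [-3.   0.5  4.4] z 89.9
-15 97 x [-3.1  0.6  4.3] z 90.1
-5 117 x [-3.3  0.4  4.2] z 90.0
5 121 x [-3.2  0.5  4.2] z 90.1
15 165 x [-3.2  0.3  4.1] z 90.1
25 217 x [-3.   0.5  4.4] z 90.0
35 237 x [-3.   0.6  4.2] z 89.9
45 322 x [-3.1  0.5  4.2] z 89.9
```

View pics/wrist5.png

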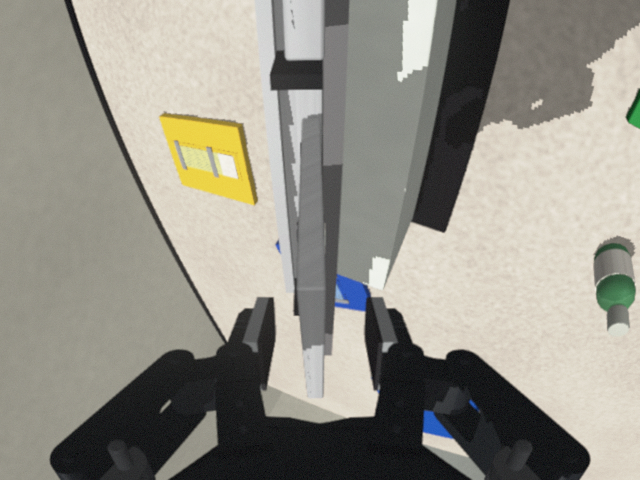

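Emit:
{"name": "apply_moves", "arguments": {"dr": [[0,0,0],[0,0,0],[0,0,0],[0,0,0],[0,0,0]], "offset": [[0,-0.001,-0.005],[0,-0.001,-0.018],[0,-0.001,-0.035],[0,-0.001,-0.055],[0,-0.001,-0.075]], "fingers": [0.045,0.05,0.05,0.05,0.05]}}

```text
time: 10.7
tool_pos: [0.5766, -0.0166, 0.2093]
eef_rot: [-1.766, 1.734, 0.039]
force: [0.9, -0.0, -0.3]
width: 0.05
```

Emit:
{"name": "apply_moves", "arguments": {"dr": [[0,0,0],[0,0,0],[0,0,0],[0,0,0],[0,0,0]], "offset": [[0,0,-0.03],[0,0,-0.06],[0,0,-0.09],[0,0,-0.12],[0,0,-0.13]], "fingers": [0.05,0.05,0.05,0.05,0.05]}}

```text
time: 11.12
tool_pos: [0.5239, -0.0787, 0.3155]
eef_rot: [-1.765, 1.733, 0.028]
force: [0.5, -0.0, 0.9]
width: 0.0499
```

Run:
```python
from plan import *
from rig import *
import cv2
o=log();print(o["time"],o["tool_pos"],o["joint_pos"].round(2),o["force"].round(2),o["width"])
for n in("wrist","side","top"):
    ci=camera_info(n); p,d=read_camera(n)
    np.savez(f"pics/{n}6.npz",p=p,d=d,eye=ci["eye"],rotation=ci["rotation"]); cv2.imwrite(f"pics/{n}6.png",p[:,:,::-1])
s=cv2.imread("pics/side6.png")[170:295,265:350]; s=cv2.resize(s,None,fx=4.5,fy=4.5,interpolation=cv2.INTER_CUBIC)
t=cv2.imread("pics/wrist6.png"); cv2.imwrite("pics/side6c.png",s)
t=cv2.imread("pics/top6.png")[205:275,285:415]; cv2.imwrite("pics/top6c.png",cv2.resize(t,None,fx=6,fy=6,interpolation=cv2.INTER_CUBIC))
```

```text
11.1167 [ 0.52388361 -0.07865816  0.31545453] [-0.66 -0.18  1.98  0.69  1.34  2.3 ] [ 0.55 -0.02  0.89] 0.04992410967382709
```

View pics/side6c.png

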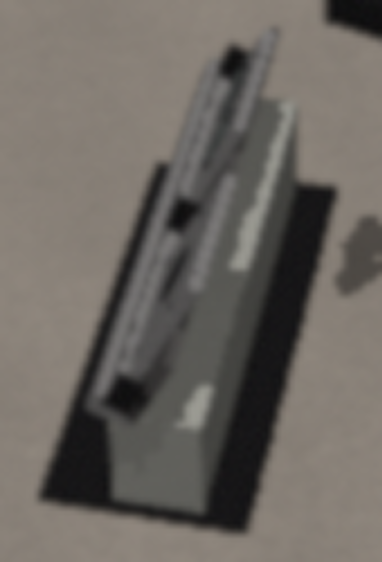

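View pics/top6c.png

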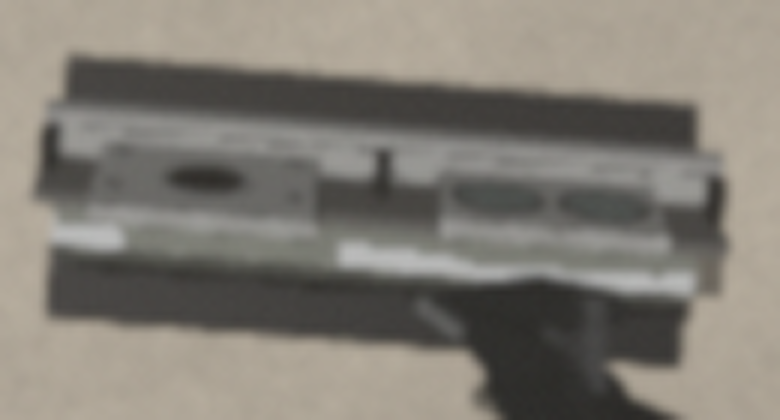

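View pics/wrist6.png

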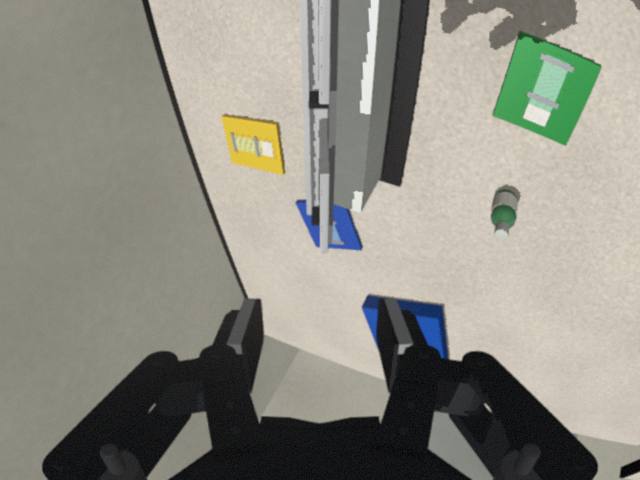

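Run:
```python
from plan import *
for f,n in(("top0","top"),("top6","top"),("wrist2","wrist"),("wrist6","wrist"),("side0","side"),("side6","side")):
    Q=load(f"pics/{f}.npz",n)[1]; L=S.inv().apply((Q-PF).reshape(-1,3))*1000
    m=(abs(L[:,1])<42)&(abs(L[:,0]-4)<5)&(L[:,2]>25)&(L[:,2]<86); P=L[m]
    if len(P)>20:
        for _ in range(3):
            A=np.c_[P[:,2],P[:,1],np.ones(len(P))]; c=np.linalg.lstsq(A,P[:,0],rcond=None)[0]; r=abs(A@c-P[:,0]); P=P[r<max(1,2*np.median(r))]
        print(f,len(P),"tilt deg",np.degrees(c[0]).round(2),"yaw",np.degrees(c[1]).round(2),"x at mid",(c[2]+45*c[0]).round(2))
    T=L[(abs(L[:,2]-90)<4)&(abs(L[:,0])<7)&(abs(L[:,1])<60)]; print(f,"top edge x",np.percentile(T[:,0],[5,50,95]).round(1),"z",np.median(T[:,2]).round(1),"y",np.percentile(T[:,1],[1,99]).round(1))
```

```text
top0 158 tilt deg -0.31 yaw -0.23 x at mid 2.36
top0 top edge x [-5.4 -0.7  2.7] z 91.0 y [-45.4  51.3]
top6 183 tilt deg -0.84 yaw -0.19 x at mid 2.27
top6 top edge x [-5.9 -1.4  2.4] z 90.8 y [-50.6  46. ]
wrist2 top edge x [-3.9 -0.3  3.2] z 89.9 y [-42.9  55.2]
wrist6 52 tilt deg -0.36 yaw 0.14 x at mid 4.02
wrist6 top edge x [-4.6 -0.8  2.8] z 90.0 y [-49.8  47.3]
side0 92 tilt deg -0.72 yaw 0.02 x at mid 4.73
side0 top edge x [-3.   1.   4.3] z 90.4 y [-42.3  58.4]
side6 103 tilt deg -1.24 yaw 0.05 x at mid 4.58
side6 top edge x [-3.5  0.2  3.9] z 90.4 y [-47.4  50.6]
```

```bash
python3 -c "
from rig import *
print(observe()['joint_velocities'].round(3)); print(job_done())"
```

```text
[ 0.023  0.034  0.039 -0.001 -0.003 -0.002]
the job is handed in; nothing more can be done
None
```

The slide holder is turned over and back in its own (left, +y) bay, and I handed the job in at about 11 s of the 38 s allowed. I gripped it by its bare top edge, lifted it clear and turned it half a turn about its up-slope axis. I then lowered it until it touched the ledge (about 6 N), pressed it lightly against the back rest (also about 6 N), released it and backed off.

**What the last pictures show**
- **Which way round:** the round port and the screws in the visible corners face outwards.
- **Position:** the holder stands about 5 mm nearer the bay's middle than before, within about 1 mm of where I aimed it, with the gripper well clear.
- **Other things:** the dish insert looks unmoved in the last top-view crop. The bottle and the blue case look undisturbed in the wrist picture. I did not compare their positions, or the joystick's, with the start.

**A check that disagreed slightly:** in the top and side depth fits, the holder leans about 0.5° further back than at the start. Its lower edge may therefore sit about half a millimetre out from the inner corner. I judged this close enough to flat and did not nudge it.

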